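Stow the loaded work tray in the sprung rack

ROBOT

A 7-joint arm with a two-finger parallel gripper is mounted at the origin on the work surface. World frame = base frame: x ahead of the robot, y to its left, z up, the work surface at z = 0. Lengths are in mm, angles in rad, forces in N, time in s.
With the tool pointing down it reaches from about 425 to 975 mm from the base axis. Payload 16.7 kg.
Tool frame: the origin (TCP) lies on the centre line of the jaws, within the pads' length; the fingertips stand 19 mm ahead of it and the grasp point (between the pads) is the TCP; z points along the fingers, y is the line along which they close (so a half turn about z gives the same grasp; the last joint's range is limited). The gripper opens to 85 mm and grips with 20 to 120 N. Pads are 22 mm wide; open, the fingers measure 114 mm over their backs; the gripper's body (76 mm by 85 mm) begins 54 mm behind the grasp point. The pads swing forward as they close: fully open they stand 13 mm farther back than shut.
Start: joints at [-1.274, 0.426, 0.074, 1.606, -0.034, 1.111, -0.067], TCP at [291.656, 608.699, 250.302] pointing down, gripper open.
Joint ranges: [-2.85, 2.85], [-0.5, 2.14], [-1.23, 1.37], [0.21, 2.46], [-1.02, 4.16], [0.16, 2.05], [-2.73, 2.73]. Speed limits (rad/s): [1.89, 1.89, 2.39, 2.39, 3.01, 3.01, 3.01].

INTERFACE

Orientations are given as a unit quaternion [w, x, y, z].
In Python, from station import * gives the robot as it stands.
- The arm moves only by the tool carry_out, never from a script. Its argument "deltas" is a list of rows, each a list of 7 numbers: the turn, a rotation vector about the tool's x, y, z normalised to -1 to 1, where 1 is pi rad, then the shift along the tool's x, y, z normalised to -1 to 1, where 1 is 0.025 m, then the finger opening in mm, from 0 to 85.4. A call has 1 to 10 rows; each row shifts and turns the commanded pose from where the row before left it, along the tool's axes as they then stand; what a row does not reach is not made up. A row lasts 1/12 s, in which the tool goes at most 41.7 mm and 7.16 degrees, less where a joint would pass 70% of its speed; a pose out of reach is approached as far as the arm can. A call with a number of a shift or a turn outside -1 to 1 is refused whole. A call with a gripper value outside its range is refused whole. The fingers move at their own pace and stop on an object; "force" is the grip in N (left out, the last holds). Time passes only in rows, so rows that do not move let the fingers close. It gives the time, the measured TCP pose, the force, the opening and the grip force at its end, in the units of the state.
- state(): the state, without advancing time (a new reading comes with each control period).
- camera(name): name is "scene" or "top" or "wrist"; returns a dict with "image" (420x560x3 uint8, red, green, blue), "fx", "fy", "cx", "cy" (pixels), "world_from_camera" (4x4, takes a point from camera to world coordinates). Camera axes: x right, y down, z forward; pixel columns grow to the right and rows downward; lengths in mm; the calibration is good to about 2 mm. A picture is of the moment at which its call begins. There is no depth.
- finish_job(): hands the job in; it is judged then, once.
Trained networks look in a picture, given as the dict that the camera call returned (one of the last four; its "shot" number tells which), for a name from the list of things; names that differ only in an ending like _2 or _b are one class to them, and where a whole thing is asked for, a point or a joint stands for the part that bears it (a point fixed in the world has none). Each returns a list of dicts, best first, with "confidence" (0 to 1); they miss things now and then, are a little off and sometimes report something else, mostly with a low value. They report only what shows in the picture. A call takes as long as a camera call.
- spot_in(picture, thing): "extent" ([left, top, right, bottom] in pixels, round what is visible of it).
- mark_of(picture, thing): "xy" ([column, row] in pixels: a listed point, or the origin of a listed thing).
The state is a dict: "time_s": time; "joints": joint angles; "qvel": joint speeds; "effort": joint torques, N m; "eef_pos": TCP position; "ee_rot": TCP orientation; "contact_force": force on the tool from outside, world axes, zero at the start; "ft_torque": the same for the moment, N m; "grip_width": finger opening in mm; "grasp_force": force on a finger pad.
Only numpy, scipy, OpenCV 4.12 (cv2) and the standard library are available. Lean on these libraries where they do the work, as an engineer would, in place of code of your own. Each camera call takes 0.05 s, during which the arm holds its last target. There are 200 camera calls.

TASK

Put the loaded wooden tray away in the empty bay of the rack, rear end first and handle facing out: slide it in under the eave and over the front sill, press it gently back against the spring bumper without ramming it, and let its front drop behind the sill so that it lies flat on the mat. The steel block and both ring blanks must still be in the tray at the end; leave all the other things on the bench and on the rack where they are.

Things in the scene. Friction and masses are not known exactly. Their poses are not given: they have to be found in the camera images.
- tray: the loaded, loose, shallow plywood tray, about 0.17 kg, 120 long (x) x 110 wide (y); floor 4 thick, side and rear walls 28 high, 5 thick, front board 44 high, 8 thick, with the handle. Origin: centre of its underside; +x points to its rear end, which goes into the rack first
- tray_grip (a point): grip point on the tray's handle, a flat upright wooden tab on the middle of the front board: 44 long (tray x -60 to -104), 12 thick (y), 24 to 48 above the tray's underside. The point is at tray x = -90, y = 0, z = 36; axes as the tray's
- rack: fixed wooden rack with two bays, one empty, 179 deep (x), 276 wide (y), 136 high, open on its -x side. Origin: centre of its underside; +x points into the bays. Bays side by side, centred on y = +64 and -64, each 116 wide between 12 thick walls whose fronts are at x = -85, floor 30 and ceiling 118 above the bench
- eave (a point): middle of the lower front edge of the rack's eave, a board 44 deep (rack x -83 to -39), 118 to 136 above the bench, across both bays (behind it the top is open as far as the rear board at x = 22). A gripper standing upright on the handle of a tray that is home would hit it: tilt the tool back about 40 degrees
- front_edge (a point): middle of the upper front edge of the rack's base, 30 above the bench. Each bay has a clamped metal insert, set by hand to a depth that differs by up to 18 from day to day and is not among the poses: feel for it. It carries the sill, an 8 thick strip across the bay front rising 10 above the bay floor (8 above the mat), and the bumper at the back
- mat: grey felt mat, fixed, 86 x 104 x 2, on the floor of the empty bay. Origin: centre of its underside; +x into the bay. Sill's rear face: between mat x = -72 and -54; bumper face always 116 behind it, 6 to 22 above bay floor, yielding 3 to 11 N over 10 of travel, then solid. The 120 long tray drops behind the sill only when pressed 4 to 10 into the bumper
- stored_tray: a similar, slightly shorter tray, already stored and fixed in the other bay, holding four steel rods. Origin: at the bay floor, where the mat's lies in the empty bay
- block: steel block, 32 x 32 x 10, loose in the tray; origin: centre of its underside
- ring_a: brass ring blank, 24 across, 9 high, loose in the tray; origin: centre of its underside
- ring_b: copper ring blank, 30 across, 9 high, loose in the tray; origin: centre of its underside
- hammer: bystander: hammer lying on the bench, 220 long, origin on its underside
- jar: bystander: glass jar, 56 across, 75 high, origin under its centre
- tin: bystander: flat round tin, 60 across, 35 high, standing on top of the rack, origin under its centre
- cork: bystander: cork block 60 x 40 x 25, origin under its centre
- wedge: bystander: small plank of wood 80 x 40 x 16, origin under its centre
- flask: bystander: amber bottle, 48 across, 110 high, origin under its centre
- mandrel: bystander: upright steel ring mandrel, foot 70 across, 200 high, origin under its centre

How it is judged:
By the outcome, as a careful person would: the job done as asked, in the order asked, and still so for the second after the job is handed in, with the robot touching nothing.
It also fails if it takes over 45 s, if anything falls off the work surface, if the arm or the gripper's body presses on something with over 40 N, if the wrist force passes 120 N, or if a joint passes its speed limit or range.

## Working session

There is one attempt and no reset: what is moved stays moved. The work goes in short steps, Python scripts to look and compute and a tool call to move; the robot and the scene stay as the last step left them, time stands still between calls to the robot, and variables do not carry over. Pictures are saved under pics/ and viewed, at most 14 in all, crops included, and the job is handed in when it is done.

Besides the shell and the picture viewer there is one more tool, called after "Emit:" by a JSON object that holds its "api" and its "payload". carry_out: Moves the arm, as the interface text tells. Scaled input: -1 to 1 covers 0.025 m each way for a shift and pi rad each way for a turn. Its arguments: {"type":"object","properties":{"deltas":{"type":"array","items":{"type":"array","items":{"type":"number"}}},"force":{"type":"number"}},"required":["deltas"]}

```bash
mkdir -p pics; ls; cat > h.py <<'E'
from station import *
import numpy as np, cv2
from scipy.spatial.transform import Rotation as R
def ray(p,xy):
    T=np.array(p["world_from_camera"]);d=np.array([(xy[0]-p["cx"])/p["fx"],(xy[1]-p["cy"])/p["fy"],1.])
    d=T[:3,:3]@d;return T[:3,3],d/np.linalg.norm(d)
def onz(p,xy,z):
    o,d=ray(p,xy);return o+d*(z-o[2])/d[2]
def tri(obs):
    A=np.zeros((3,3));b=np.zeros(3);L=[]
    for p,xy in obs:
        o,d=ray(p,xy);M=np.eye(3)-np.outer(d,d);A+=M;b+=M@o;L.append((M,o))
    x=np.linalg.solve(A,b);return x,[round(float(np.linalg.norm(M@(x-o))),1) for M,o in L]
def proj(p,X):
    T=np.linalg.inv(np.array(p["world_from_camera"]));c=T[:3,:3]@np.array(X,float)+T[:3,3]
    return [p["fx"]*c[0]/c[2]+p["cx"],p["fy"]*c[1]/c[2]+p["cy"]]
def save(p,n): cv2.imwrite("pics/"+n,cv2.cvtColor(p["image"],cv2.COLOR_RGB2BGR))
E
python3 - <<'E'
from h import *
ps={n:camera(n) for n in("scene","top","wrist")}
for n in ps: save(ps[n],n+"0.png")
s=state();print(s["eef_pos"],s["ee_rot"],s["contact_force"])
for t in ["tray","tray_grip","rack","eave","front_edge","mat","stored_tray","block","ring_a","ring_b"]:
    obs=[]
    for n in ps:
        m=mark_of(ps[n],t)
        print(t,n,[(np.round(k["xy"],1).tolist(),round(k["confidence"],2)) for k in m[:2]])
        if m and n!="wrist": obs.append((ps[n],m[0]["xy"]))
    if len(obs)>1: x,r=tri(obs);print("   ",np.round(x,1),r)
im=np.hstack([ps["scene"]["image"],ps["top"]["image"]])
E
```

```text
pics
[291.5748749  608.46215473 249.78352093] [-6.84528386e-05  2.21576536e-01  9.75142860e-01 -4.86408393e-04] [-0.23299582 -0.50852058  0.70639705]
tray scene [([193.5, 214.0], 0.9)]
tray top [([365.0, 209.7], 0.96)]
tray wrist []
    [ 517.3 -260.7   -0.6] [2.2, 2.2]
tray_grip scene [([178.1, 194.0], 0.67)]
tray_grip top [([400.4, 221.4], 0.6)]
tray_grip wrist []
    [ 466.7 -341.1   28.5] [4.9, 4.9]
rack scene [([344.7, 256.3], 0.96)]
rack top [([203.9, 200.0], 0.6)]
rack wrist []
    [588.3 202.5  -5.2] [1.3, 1.3]
eave scene []
eave top [([398.4, 220.6], 0.64), ([228.4, 183.8], 0.58)]
eave wrist []
front_edge scene [([309.6, 212.0], 0.34)]
front_edge top [([233.6, 186.6], 0.6)]
front_edge wrist []
    [586.6 105.9 117.1] [0.3, 0.3]
mat scene []
mat top [([414.4, 149.4], 0.74), ([228.6, 180.5], 0.66)]
mat wrist []
stored_tray scene [([337.8, 267.8], 0.57)]
stored_tray top [([200.8, 172.4], 0.59), ([363.5, 210.1], 0.44)]
stored_tray wrist []
    [664.8 199.6  19.7] [2.3, 2.3]
block scene []
block top [([360.9, 197.8], 0.48)]
block wrist []
ring_a scene []
ring_a top [([358.0, 215.9], 0.62), ([367.3, 217.0], 0.55)]
ring_a wrist []
ring_b scene []
ring_b top [([358.0, 215.9], 0.62), ([367.3, 217.0], 0.55)]
ring_b wrist []
```

View pics/scene0.png

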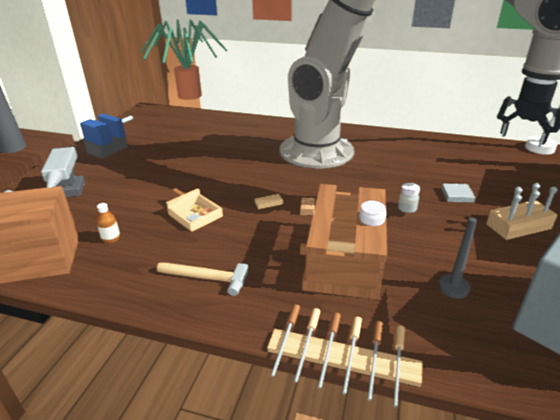

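View pics/top0.png

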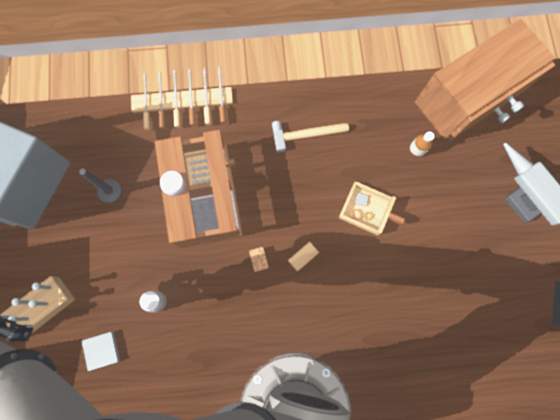

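The scene and top views show the tray at top (367,209) with its handle at (398,219). The rack is at top (200,190), and the empty bay with the dark mat is at (205,215), on the robot's side. I'll zoom in on both.

```bash
python3 - <<'E'
from h import *
t=camera("top");s=camera("scene")
def crop(im,x0,y0,x1,y1,k):return cv2.resize(im[y0:y1,x0:x1],None,fx=k,fy=k,interpolation=cv2.INTER_CUBIC)
a=crop(t["image"],145,120,265,250,4.6);b=crop(s["image"],290,170,400,300,4.6)
a=a[:598,:];b=b[:598,:]
im=np.hstack([a,b])[:, :1100]
im=cv2.resize(im,(800,int(im.shape[0]*800/im.shape[1])))
print(a.shape,b.shape,im.shape)
cv2.imwrite("pics/z.png",cv2.cvtColor(im,cv2.COLOR_RGB2BGR))
print(np.round(t["world_from_camera"],2),t["fx"],np.round(s["world_from_camera"],2),s["fx"])
for n in ["hammer","jar","tin","cork","wedge","flask","mandrel"]:
    o=[(p,m[0]["xy"]) for p in(t,s) for m in [mark_of(p,n)] if m]
    if len(o)>1: x,r=tri(o);print(n,np.round(x),r)
E
```

```text
(598, 552, 3) (598, 506, 3) (452, 800, 3)
[[-9.00000e-02 -9.70000e-01  2.10000e-01  2.66180e+02]
 [-1.00000e+00  9.00000e-02 -2.00000e-02  3.91600e+01]
 [ 1.00000e-02 -2.10000e-01 -9.80000e-01  1.26972e+03]
 [ 0.00000e+00  0.00000e+00  0.00000e+00  1.00000e+00]] 452.653982009838 [[-2.70000e-01  5.30000e-01 -8.10000e-01  1.47348e+03]
 [ 9.60000e-01  1.40000e-01 -2.30000e-01  2.92450e+02]
 [-1.00000e-02 -8.40000e-01 -5.40000e-01  7.32310e+02]
 [ 0.00000e+00  0.00000e+00  0.00000e+00  1.00000e+00]] 433.08757822941016
hammer [ 766. -132.    0.] [1.3, 1.3]
jar [312. 352.   4.] [5.2, 5.2]
tin [601. 260. 134.] [1.4, 1.4]
cork [400.  60.  -9.] [1.2, 1.2]
wedge [405. -64.   6.] [1.8, 1.8]
flask [ 685. -437.   -2.] [5.8, 5.8]
mandrel [637. 469.  -3.] [4.1, 4.1]
```

View pics/z.png

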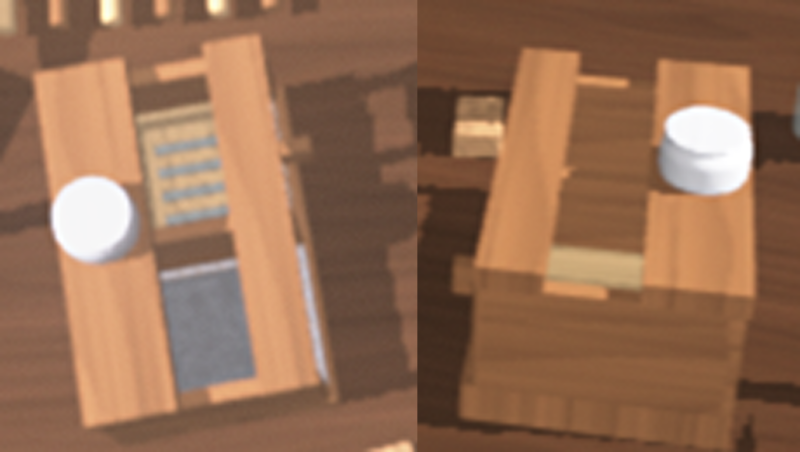

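```bash
python3 - <<'E'
from h import *
t=camera("top");w=camera("wrist")
k=4.6*800/1058
f=lambda u,v,z:onz(t,(145+u/k,120+v/k),z)
A,B,C,D=f(262,35,136),f(318,384,136),f(35,72,136),f(83,427,136)
for q in (A,B,C,D):print(np.round(q,1))
print(np.linalg.norm(A-B),np.linalg.norm(A-C),np.linalg.norm(B-D),np.degrees([np.arctan2(*(A-B)[1::-1]),np.arctan2(*(C-D)[1::-1]),np.arctan2(*(C-A)[1::-1]),np.arctan2(*(D-B)[1::-1])]))
s=state();Rt=R.from_quat(np.roll(s["ee_rot"],-1)).as_matrix()
T=np.array(w["world_from_camera"])
print("tool R",np.round(Rt,3));print("cam in tool",np.round(Rt.T@(T[:3,3]-np.array(s["eef_pos"])),1),np.round(Rt.T@T[:3,:3],3),w["fx"])
b=spot_in(t,"tray");print(b[:2])
im=cv2.resize(t["image"][165:250,320:420],None,fx=6,fy=6,interpolation=cv2.INTER_CUBIC)
cv2.imwrite("pics/tray.png",cv2.cvtColor(im,cv2.COLOR_RGB2BGR))
E
```

```text
[740. 128. 136.]
[466.1 105.9 136. ]
[725.7 302.  136. ]
[450.2 277.8 136. ]
274.78186331324804 174.53292382025148 172.65845165110838 [ 4.6177493   5.00849557 94.69610205 95.28887455]
tool R [[-0.902  0.432 -0.   ]
 [ 0.432  0.902 -0.   ]
 [ 0.    -0.    -1.   ]]
cam in tool [  70.2    0.5 -123.9] [[ 0.001 -0.961 -0.276]
 [ 1.     0.     0.001]
 [-0.001 -0.276  0.961]] 303.05543036750447
[{'extent': [338.3, 180.2, 405.2, 234.1], 'confidence': 0.94}]
```

View pics/tray.png

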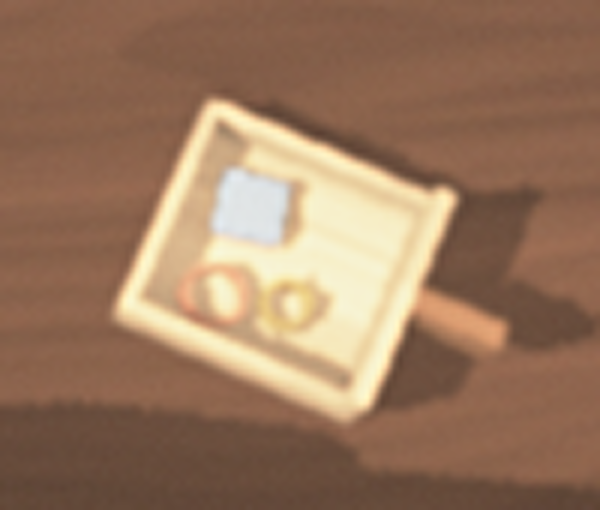

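The rack's yaw is about 95° and its opening faces −y. The tray's rear end points toward the rack. I'll first turn the tool to about yaw 95°, then move to a viewpoint in front of the rack.

Emit:
{"api": "carry_out", "payload": {"deltas": [[0,0,0.0364,0,0,-0.2,85],[0,0,0.0364,0,0,-0.2,85],[0,0,0.0364,0,0,-0.2,85],[0,0,0.0364,0,0,-0.2,85],[0,0,0.0364,0,0,-0.2,85],[0,0,0.0364,0,0,-0.2,85],[0,0,0.0364,0,0,-0.2,85],[0,0,0.0364,0,0,-0.2,85],[0,0,0.0364,0,0,-0.2,85],[0,0,0,0,0,-0.2,85]]}}

```text
time_s: 3.43
eef_pos: [291.5, 608.8, 300.5]
ee_rot: [0.0, 0.675, 0.738, -0.0]
contact_force: [0.2, -0.1, -0.7]
grip_width: 85.3
grasp_force: 0.0
```

Emit:
{"api": "carry_out", "payload": {"deltas": [[0,0,0,-0.97,0.2,0,85],[0,0,0,-0.97,0.2,0,85],[0,0,0,-0.97,0.2,0,85],[0,0,0,-0.97,0.2,0,85],[0,0,0,-0.97,0.2,0,85],[0,0,0,-0.97,0.2,0,85],[0,0,0,-0.97,0.2,0,85],[0,0,0,-0.97,0.2,0,85],[0,0,0,-0.97,0.2,0,85],[0,0,0,-0.97,0.2,0,85]]}}

```text
time_s: 4.27
eef_pos: [364.6, 370.8, 300.5]
ee_rot: [-0.0, 0.671, 0.741, 0.0]
contact_force: [0.4, 0.1, -0.3]
grip_width: 85.1
grasp_force: 0.0
```

Emit:
{"api": "carry_out", "payload": {"deltas": [[0,0,0,-0.97,0.2,0,85],[0,0,0,-0.97,0.2,0,85],[0,0,0,-0.97,0.2,0,85],[0,0,0,-0.97,0.2,0,85],[0,0,0,-0.97,0.2,0,85],[0,0,0,-0.97,0.2,0,85],[0,0,0,-0.97,0.2,0,85],[0,0,0,-0.97,0.2,0,85],[0,0,0,-0.97,0.2,0,85],[0,0,0,-0.97,0.2,0,85]]}}

```text
time_s: 5.1
eef_pos: [437.3, 134.1, 300.6]
ee_rot: [0.0, 0.671, 0.741, 0.0]
contact_force: [0.4, -0.1, -0.1]
grip_width: 85.7
grasp_force: 0.0
```

```bash
python3 - <<'E'
from h import *
import pickle
p=camera("wrist");save(p,"w1.png");pickle.dump(p,open("w1.pkl","wb"))
E
```

Emit:
{"api": "carry_out", "payload": {"deltas": [[0,0,0,-0.95,0.3,0,85],[0,0,0,-0.95,0.3,0,85],[0,0,0,-0.95,0.3,0,85],[0,0,0,-0.95,0.3,0,85],[0,0,0,-0.95,0.3,0,85],[0,0,0,-0.95,0.3,0,85],[0,0,0,0,0,0,85]]}}

```text
time_s: 5.73
eef_pos: [496.5, -6.3, 300.8]
ee_rot: [0.001, 0.673, 0.74, 0.0]
contact_force: [-0.9, 0.8, -0.3]
grip_width: 84.8
grasp_force: 0.0
```

```bash
python3 - <<'E'
from h import *
import pickle
q=camera("wrist");save(q,"w2.png");pickle.dump(q,open("w2.pkl","wb"))
for n in ["eave","front_edge","mat","rack","stored_tray"]:
    m=mark_of(q,n);print(n,[(np.round(k["xy"],1).tolist(),round(k["confidence"],2)) for k in m[:2]])
p=pickle.load(open("w1.pkl","rb"))
im=np.hstack([p["image"],q["image"]]);im=cv2.resize(im,(800,300))
print(state()["eef_pos"])
E
```

```text
eave []
front_edge [([383.8, 90.9], 0.87)]
mat [([336.4, 15.8], 0.87)]
rack [([379.3, 11.3], 0.93)]
stored_tray [([445.0, 12.0], 0.68)]
[495.1770364   -1.30693565 300.33502841]
```

View pics/w2.png

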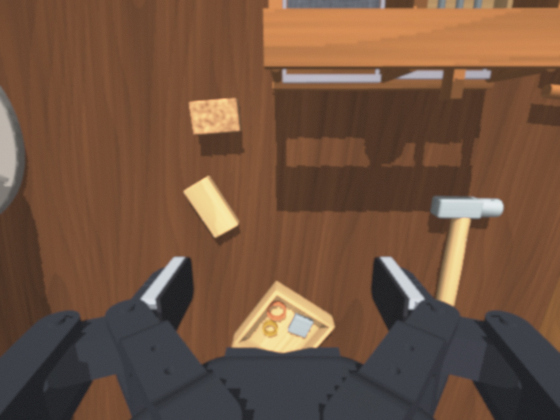

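View pics/w1.png

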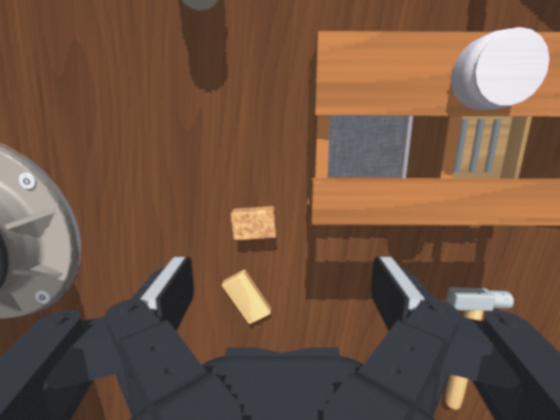

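w1 and w2 show the eave, the empty bay's pale sill strip (w2 cols 283–381, rows 69–80) and the mat (w1 cols 328–410). The rack's rows lie almost parallel to the image. Next come sub-pixel edge fits.

```bash
python3 - <<'E'
from h import *
import pickle
p=pickle.load(open("w1.pkl","rb"));q=pickle.load(open("w2.pkl","rb"))
def edge(pic,cols,r0,r1,z,name):
    g=cv2.GaussianBlur(cv2.cvtColor(pic["image"],cv2.COLOR_RGB2GRAY).astype(float),(5,5),0)
    d=np.abs(np.diff(g[r0:r1],axis=0));pts=[]
    for c in cols:
        i=int(np.argmax(d[:,c]));
        if 0<i<d.shape[0]-1:
            a,b,e=d[i-1,c],d[i,c],d[i+1,c];i=i+0.5*(a-e)/(a-2*b+e)
        pts.append((c,r0+i+.5))
    pts=np.array(pts);k=np.polyfit(pts[:,0],pts[:,1],1);r=pts[:,1]-np.polyval(k,pts[:,0]);ok=abs(r-np.median(r))<1.2
    k=np.polyfit(pts[ok,0],pts[ok,1],1)
    A,B=[onz(pic,(c,np.polyval(k,c)),z) for c in(cols[0],cols[-1])];d=B-A
    print(name,np.round(np.polyval(k,[cols[0],cols[-1]]),1),ok.mean(),"A",np.round(A,1),"B",np.round(B,1),"yaw",round(np.degrees(np.arctan2(d[1],d[0]))+90,2))
edge(p,range(330,430),218,232,118,"w1 eave low front?");edge(p,range(330,430),172,185,136,"w1 eave rear top");edge(p,range(330,440),108,122,136,"w1 rearboard front")
edge(p,range(330,440),24,38,136,"w1 rearboard rear")
edge(q,range(275,540),32,44,136,"w2 eave front top");edge(q,range(275,540),4,16,136,"w2 eave rear top");edge(q,range(285,378),62,71,118,"w2 eave low")
edge(q,range(285,378),74,81,40,"w2 sill row77-81")
edge(q,range(276,440),84,94,30,"w2 base")
g=cv2.cvtColor(q["image"],cv2.COLOR_RGB2GRAY)
print("col320",[ (r,int(g[r,330])) for r in range(60,96)])
for r in(74,77):print(r,[(c,int(g[r,c])) for c in list(range(268,292))+list(range(374,390))])
gp=cv2.cvtColor(p["image"],cv2.COLOR_RGB2GRAY);print("w1 row145",[(c,int(gp[145,c])) for c in list(range(310,336))+list(range(400,420))])
for n in(p,q):
  print(np.round(n["world_from_camera"][:3,3],1))
E
```

```text
w1 eave low front? [224.1 224.5] 1.0 A [492.1 104.1 118. ] B [597.5 114.1 118. ] yaw 95.44
w1 eave rear top [177.8 177.6] 0.97 A [481.7 156.6 136. ] B [576.6 166.4 136. ] yaw 95.87
w1 rearboard front [114.1 115.3] 0.9818181818181818 A [473.3 214.7 136. ] B [572.3 223.6 136. ] yaw 95.14
w1 rearboard rear [30.5 31.2] 1.0 A [463.6 281.9 136. ] B [555.8 290.6 136. ] yaw 95.4
w2 eave front top [35.2 41.1] 0.2792452830188679 A [477.5 133.1 136. ] B [703.  150.1 136. ] yaw 94.31
w2 eave rear top [8.  7.5] 0.9358490566037736 A [475.7 153.3 136. ] B [694.7 174.6 136. ] yaw 95.56
w2 eave low [65.7 65.8] 0.967741935483871 A [488.2 113.1 118. ] B [573.2 121.1 118. ] yaw 95.37
w2 sill row77-81 [74.5 74.5] 0.967741935483871 A [488.7 116.1  40. ] B [596.1 126.4  40. ] yaw 95.45
w2 base [88.6 87.9] 1.0 A [479.3 100.7  30. ] B [676.8 120.2  30. ] yaw 95.66
col320 [(60, 144), (61, 145), (62, 143), (63, 141), (64, 138), (65, 128), (66, 102), (67, 77), (68, 74), (69, 87), (70, 99), (71, 101), (72, 104), (73, 120), (74, 152), (75, 175), (76, 185), (77, 186), (78, 186), (79, 184), (80, 178), (81, 159), (8
[... 951 characters left out ...]
72), (380, 146), (381, 108), (382, 77), (383, 68), (384, 66), (385, 67), (386, 68), (387, 67), (388, 67), (389, 66)]
w1 row145 [(310, 64), (311, 64), (312, 63), (313, 64), (314, 66), (315, 84), (316, 115), (317, 140), (318, 152), (319, 153), (320, 153), (321, 153), (322, 154), (323, 153), (324, 154), (325, 154), (326, 152), (327, 148), (328, 136), (329, 119), (330, 108), (331, 104), (332, 102), (333, 101), (334, 99), (335, 99), (400, 101), (401, 99), (402, 100), (403, 100), (404, 105), (405, 123), (406, 149), (407, 164), (408, 157), (409, 129), (410, 93), (411, 69), (412, 66), (413, 66), (414, 65), (415, 63), (416, 66), (417, 62), (418, 65), (419, 65)]
[430.4 204.3 424.6]
[489.9  64.1 424.6]
```

```bash
python3 - <<'E'
from h import *
import pickle
p=pickle.load(open("w1.pkl","rb"));q=pickle.load(open("w2.pkl","rb"))
ya=np.radians(95.45);a=np.array([np.cos(ya),np.sin(ya),0]);b=np.array([-a[1],a[0],0])
def L(n,pic,uv,z):
    X=onz(pic,uv,z);print(n,"z",z,"along a",round(X@a,1),"along b",round(X@b,1))
L("sillL",q,(281.7,77),37);L("sillR",q,(380.7,77),37)
L("baseL corner z30",q,(272.5,82),30);L("base z0",q,(273,88.3),0);L("base edge z30",q,(330,81.8),30);L("row74.5 z40",q,(330,74.5),40);L("row68.5 z40",q,(330,68.5),40)
L("eave low",q,(330,65.7),118);L("eave low w1",p,(380,224.3),118);L("eave low w1",p,(380,224.3),136)
L("eave rear",p,(380,177.7),136);L("eave rear",q,(380,7.8),136);L("rb front",p,(380,114.7),136);L("rb rear",p,(380,30.8),136)
L("w1 wall outer",p,(315.8,145),118);L("w1 wall inner",p,(328.7,145),118);L("w1 wall outer",p,(315.8,145),136);L("w1 wall outer",p,(328.7,145),136);L("mid wall",p,(410,145),32)
L("eave L end top w2",q,(264,25),136)
for X in [(517.3,-260.7,0)]:print(np.array(X)@a,np.array(X)@b)
E
```

```text
sillL z 37 along a 66.8 along b -493.7
sillR z 37 along a 66.8 along b -610.9
baseL corner z30 z 30 along a 62.1 along b -482.5
base z0 z 0 along a 57.9 along b -482.3
base edge z30 z 30 along a 62.4 along b -552.1
row74.5 z40 z 40 along a 69.2 along b -550.3
row68.5 z40 z 40 along a 75.6 along b -550.0
eave low z 118 along a 66.2 along b -538.5
eave low w1 z 118 along a 56.9 along b -553.2
eave low w1 z 136 along a 63.1 along b -547.0
eave rear z 136 along a 110.5 along b -542.6
eave rear z 136 along a 107.6 along b -575.6
rb front z 136 along a 168.5 along b -537.1
rb rear z 136 along a 236.6 along b -530.8
w1 wall outer z 118 along a 139.8 along b -481.6
w1 wall inner z 118 along a 139.9 along b -494.4
w1 wall outer z 136 along a 141.1 along b -479.6
w1 wall outer z 136 along a 141.2 along b -491.7
mid wall z 32 along a 134.0 along b -610.9
eave L end top w2 z 136 along a 94.8 along b -478.8
-308.65313319875673 -490.2010030248719
```

```bash
python3 - <<'E'
from h import *
t=camera("top");f=lambda u,v,z:onz(t,(320+u/6,165+v/6),z)[:2]
r1,r2,f1,f2=f(213,100,28),f(118,318,28),f(452,190,44),f(358,417,44)
g=f(508,345,48);print(r1,r2,f1,f2,"handle end",g)
rm=(r1+r2)/2;fm=(f1+f2)/2
an=lambda d:np.degrees(np.arctan2(d[1],d[0]))
print(rm,fm,an(rm-fm),an(r2-r1)-90,an(f2-f1)-90,np.linalg.norm(r1-r2),np.linalg.norm(rm-fm),an(rm-g))
c=(rm+fm)/2;print("c",c)
ya=np.radians(an(rm-fm));print("grip",c-90*np.array([np.cos(ya),np.sin(ya)]))
s=state();print(s["eef_pos"],s["ee_rot"],s["joints"])
E
```

```text
[ 594.35724755 -235.98572211] [ 493.7494211  -178.01201459] [ 536.8964423  -337.63454527] [ 434.98921769 -278.83551454] handle end [ 461.21701238 -351.07650999]
[ 544.05333432 -206.99886835] [ 485.94282999 -308.23502991] 60.14377267403061 60.04796684025541 60.01566049609613 116.11582798125838 116.72870735226302 60.10358535197993
c [ 514.99808216 -257.61694913]
grip [ 470.19380472 -335.67190876]
[495.20092843  -1.38888409 300.3566837 ] [-1.26628138e-04  6.71996278e-01  7.40554505e-01  1.05312694e-04] [-0.82512531  0.07865823  0.75155346  1.97096694 -0.06018647  1.11383985
  0.04845988]
```

Emit:
{"api": "carry_out", "payload": {"deltas": [[0,0,0.033,0,0,0,85],[0,0,0.033,0,0,0,85],[0,0,0.033,0,0,0,85],[0,0,0.033,0,0,0,85],[0,0,0.033,0,0,0,85],[0,0,0.033,0,0,0,85],[0,0,0,-0.94,0.39,0,85],[0,0,0,-0.94,0.39,0,85],[0,0,0,-0.94,0.39,0,85],[0,0,0,-0.94,0.39,0,85]]}}

```text
time_s: 6.92
eef_pos: [481.5, -103.5, 300.4]
ee_rot: [-0.0, 0.866, 0.499, 0.0]
contact_force: [1.0, 1.2, 0.4]
grip_width: 84.9
grasp_force: 0.0
```

Emit:
{"api": "carry_out", "payload": {"deltas": [[0,0,0,-0.94,0.39,0.3,60],[0,0,0,-0.94,0.39,0.3,60],[0,0,0,-0.94,0.39,0.3,60],[0,0,0,-0.94,0.39,0.3,60],[0,0,0,-0.94,0.39,0.3,60],[0,0,0,-0.94,0.39,0.3,60],[0,0,0,-0.94,0.39,0.3,60],[0,0,0,-0.94,0.39,0.3,60],[0,0,0,-0.94,0.39,0.3,60],[0,0,0,-0.94,0.39,0.3,60]]}}

```text
time_s: 7.75
eef_pos: [448.0, -355.7, 224.8]
ee_rot: [-0.0, 0.866, 0.499, 0.0]
contact_force: [0.7, 0.0, 0.4]
grip_width: 60.4
grasp_force: 0.0
```

Emit:
{"api": "carry_out", "payload": {"deltas": [[0,0,0,-0.94,0.39,0.5,40],[0,0,0,0,0,0.5,40],[0,0,0,0,0,0,40],[0,0,0,0,0,0,40]]}}

```text
time_s: 8.08
eef_pos: [444.4, -379.6, 199.9]
ee_rot: [-0.001, 0.867, 0.499, -0.0]
contact_force: [0.3, -0.4, 0.4]
grip_width: 40.1
grasp_force: 0.0
```

```bash
python3 - <<'E'
from h import *
import pickle
q=camera("wrist");save(q,"w3.png");pickle.dump(q,open("w3.pkl","wb"))
for n in ["tray","tray_grip","block","ring_a"]:
    m=mark_of(q,n);print(n,[(np.round(k["xy"],1).tolist(),round(k["confidence"],2)) for k in m[:2]])
s=state();print(s["time_s"],s["eef_pos"])
E
```

```text
tray [([287.1, 39.3], 0.74)]
tray_grip [([288.3, 136.9], 0.64)]
block [([313.0, 16.2], 0.83)]
ring_a [([257.3, 8.9], 0.96), ([264.6, 52.3], 0.56)]
8.3333 [ 445.17883736 -379.72984986  201.03592382]
```

View pics/w3.png

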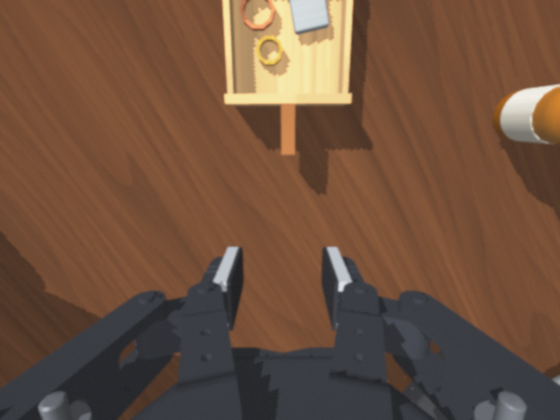

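w3 shows the tray square to the tool. The handle spans cols 281–296 with its free end at row 154, and the front board is at rows 94–104.

```bash
python3 - <<'E'
from h import *
import pickle
q=pickle.load(open("w3.pkl","rb"));t=camera("top")
g=cv2.cvtColor(q["image"],cv2.COLOR_RGB2GRAY).astype(int)
for r in(115,130,145):print(r,g[r,274:304].tolist())
print("col288",g[88:165,288].tolist())
for c in(240,335):print(c,g[86:116,c].tolist())
s=state();P=np.array(s["eef_pos"]);Rt=R.from_quat(np.roll(s["ee_rot"],-1)).as_matrix()
print("toolx yaw",np.degrees(np.arctan2(Rt[1,0],Rt[0,0])))
for n,uv,z in [("end",(288,154.5),48),("root",(288,104),44),("fbL",(225,104),44),("fbR",(351,104),44),("fbLr",(225,95),44),("fbRr",(351,95),44)]:
    X=onz(q,uv,z);print(n,np.round(X,1),"tool",np.round(Rt.T@(X-P),1))
print(tri([(q,(288,154.5)),(t,(320+508/6,165+345/6))]))
m=mark_of(t,"tray_grip");print(m[:1])
print(tri([(q,(288.3,136.9)),(t,m[0]["xy"])]) if m else "")
E
```

```text
115 [65, 66, 64, 67, 68, 76, 98, 125, 142, 149, 149, 149, 149, 150, 149, 149, 149, 149, 149, 143, 128, 103, 78, 68, 66, 66, 67, 68, 67, 66]
130 [64, 64, 63, 64, 65, 71, 91, 121, 143, 150, 152, 151, 152, 151, 151, 151, 151, 151, 151, 144, 125, 94, 71, 65, 67, 69, 68, 68, 67, 67]
145 [68, 66, 68, 68, 68, 74, 94, 123, 145, 153, 156, 153, 154, 154, 154, 155, 154, 154, 152, 147, 127, 96, 74, 66, 64, 65, 64, 65, 66, 66]
col288 [229, 228, 229, 228, 228, 227, 228, 227, 227, 227, 226, 227, 227, 226, 218, 192, 162, 152, 149, 149, 149, 148, 148, 150, 149, 149, 148, 149, 149, 149, 150, 150, 149, 149, 150, 151, 150, 152, 150, 150, 150, 152, 151, 150, 151, 152, 152, 152, 153, 153, 153, 153, 152, 153, 153, 153, 154, 154, 153, 154, 153, 154, 154, 155, 153, 149, 131, 110, 97, 95, 95, 97, 97, 98, 98, 99, 99]
240 [158, 156, 158, 156, 157, 158, 166, 190, 216, 225, 227, 227, 227, 228, 227, 226, 220, 195, 149, 106, 81, 68, 64, 64, 66, 68, 68, 74, 80, 87]
335 [215, 215, 215, 215, 215, 215, 215, 215, 216, 216, 217, 216, 216, 216, 216, 216, 204, 166, 120, 91, 76, 66, 64, 65, 66, 64, 68, 66, 66, 66]
toolx yaw 59.86783462955022
end [ 469.3 -346.2   48. ] tool [ 41.3   3.9 153. ]
root [ 491.  -308.6   44. ] tool [ 84.6   3.8 157. ]
fbL [ 443.3 -280.9   44. ] tool [ 84.7 -51.4 156.9]
fbR [ 538.6 -336.3   44. ] tool [ 84.6  58.9 157.1]
fbLr [ 447.3 -274.7   44. ] tool [ 92.1 -51.  156.9]
fbRr [ 541.9 -329.6   44. ] tool [ 92.   58.4 157.1]
(array([ 465.63998062, -349.96996347,   41.33561325]), [4.6, 4.6])
[{'xy': [400.1, 219.0], 'confidence': 0.76}]
(array([ 473.92880948, -334.7745911 ,   57.19636684]), [4.2, 4.2])
```

Emit:
{"api": "carry_out", "payload": {"deltas": [[0,0.037,0,0,0,0,40],[0,0.037,0,0,0,0,40],[0,0.037,0,0,0,0,40],[0,0.037,0,0,0,0,40],[0,0.037,0,0,0,0,40],[0,0.037,0,0,0,0,40],[0,0,0,-0.85,0.05,0.6,40],[0,0,0,-0.85,0.05,0.8,40],[0,0,0,-0.85,0.05,0.8,40],[0,0,0,0,0,0,40]]}}

```text
time_s: 9.27
eef_pos: [439.5, -392.9, 112.7]
ee_rot: [-0.173, 0.815, 0.467, 0.295]
contact_force: [-0.9, 1.9, -0.4]
grip_width: 40.2
grasp_force: 0.0
```

```bash
cat > to.py <<'E'
from h import *
import sys
# target: x y z yaw tilt -> remaining shift in tool axes (units of 25mm) & turn
X=np.array([float(v) for v in sys.argv[1:4]]);yaw,tilt=map(float,sys.argv[4:6])
s=state();P=np.array(s["eef_pos"]);M=R.from_quat(np.roll(s["ee_rot"],-1))
y=np.radians(yaw);f=np.array([np.cos(y),np.sin(y),0]);d=np.array([0,0,-1.]);side=np.cross(d,f)
T=R.from_matrix(np.c_[f,side,d])*R.from_rotvec([0,np.radians(tilt),0])
print("t",s["time_s"],"P",np.round(P,1),"F",np.round(s["contact_force"],1),"M",np.round(s["ft_torque"],2),"w",round(s["grip_width"],1),round(s["grasp_force"],1))
print("shift mm now-axes",np.round(M.as_matrix().T@(X-P),1),"target-axes",np.round(T.as_matrix().T@(X-P),1))
print("turn/pi",np.round((M.inv()*T).as_rotvec()/np.pi,4))
E
python3 to.py 476.1 -334 36 59.87 40
```

```text
t 9.2667 P [ 439.5 -392.9  112.7] F [-0.9  1.9 -0.4] M [-0.54  0.33  0.04] w 40.2 0.0
shift mm now-axes [  3.7   2.4 103.3] target-axes [  3.8   2.1 103.3]
turn/pi [-0.0011 -0.0001 -0.0016]
```

Emit:
{"api": "carry_out", "payload": {"deltas": [[0,0,0,0.1,0.08,0.8,40],[0,0,0,0.05,0,0.8,40],[0,0,0,0,0,0.8,40],[0,0,0,0,0,0.8,40],[0,0,0,0,0,0.5,40],[0,0,0,0,0,0.4,40],[0,0,0,0,0,0,40],[0,0,0,0,0,0,40]]}}

```text
time_s: 9.93
eef_pos: [477.6, -335.8, 42.4]
ee_rot: [-0.17, 0.815, 0.469, 0.296]
contact_force: [0.5, 0.6, 0.7]
grip_width: 39.9
grasp_force: 0.0
```

```bash
python3 to.py 476.1 -334 36 59.87 40; python3 - <<'E'
from h import *
q=camera("wrist");save(q,"w4.png")
E
```

```text
t 9.9333 P [ 477.6 -335.8   42.4] F [0.5 0.6 0.7] M [-0.57  0.37  0.02] w 39.9 0.0
shift mm now-axes [-3.5 -2.2  5.4] target-axes [-3.5 -2.2  5.4]
turn/pi [0.0004 0.0002 0.    ]
```

View pics/w4.png

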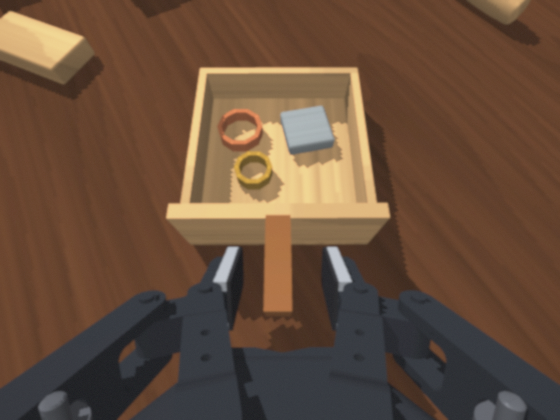

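w4 shows the fingers straddling the handle (col 278, finger midline col 283), with the block and both rings in the tray. I'll make a small correction and close.

Emit:
{"api": "carry_out", "payload": {"deltas": [[0,0,0,-0.14,-0.09,0.22,40],[0,0,0,0,0,0,40],[0,0,0,0,0,0,10],[0,0,0,0,0,0,5],[0,0,0,0,0,0,5],[0,0,0,0,0,0,5],[0,0,0,0,0,0,5],[0,0,0,0,0,0,5]], "force": 100}}

```text
time_s: 10.65
eef_pos: [475.6, -334.1, 34.9]
ee_rot: [-0.17, 0.815, 0.468, 0.296]
contact_force: [-2.4, -2.0, 6.3]
grip_width: 10.8
grasp_force: 97.5
```

```bash
python3 to.py 476.1 -334 36 59.87 40
```

```text
t 10.65 P [ 475.6 -334.1   34.9] F [-2.4 -2.   6.3] M [-0.13  0.4   0.17] w 10.8 97.5
shift mm now-axes [ 1.   0.4 -0.6] target-axes [ 1.   0.4 -0.6]
turn/pi [ 0.0004  0.0003 -0.0003]
```

Emit:
{"api": "carry_out", "payload": {"deltas": [[0,0,0,0.08,0,-0.09,5],[0,0,0,0.16,0,-0.18,5],[0,0,0,0.24,0,-0.29,5],[0,0,0,0.24,0,-0.29,5],[0,0,0,0.24,0,-0.29,5],[0,0,0,0.24,0,-0.29,5],[0,0,0,0.24,0,-0.29,5],[0,0,0,0.16,0,-0.18,5],[0,0,0,0.08,0,-0.09,5],[0,0,0,0,0,0,5]]}}

```text
time_s: 11.48
eef_pos: [475.9, -333.8, 100.5]
ee_rot: [-0.17, 0.815, 0.469, 0.296]
contact_force: [-0.6, 0.2, -2.8]
grip_width: 10.2
grasp_force: 97.6
```

```bash
cat bay.py 2>/dev/null; python3 - <<'E'
import numpy as np
y=np.radians(95.45);a=np.array([np.cos(y),np.sin(y)]);b=np.array([-a[1],a[0]])
for g in(-110,47):print(g,np.round(a*g+b*-552.2,1))
E
python3 to.py 536 -57 87 95.45 40; python3 - <<'E'
from h import *
q=camera("wrist");save(q,"w5.png")
E
```

```text
-110 [560.2 -57.1]
47 [545.2  99.2]
t 11.4833 P [ 475.9 -333.8  100.5] F [-0.6  0.2 -2.8] M [-1.14  0.57  0.03] w 10.2 97.6
shift mm now-axes [197.9 -87.3 183.3] target-axes [198.   86.1 183.8]
turn/pi [ 0.1275  0.0004 -0.1516]
```

View pics/w5.png

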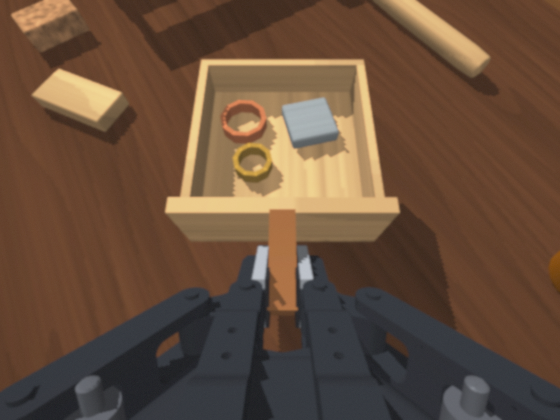

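```bash
python3 - <<'E'
from h import *
q=camera("wrist");s=state()
im=q["image"];g=cv2.cvtColor(im,cv2.COLOR_RGB2GRAY)
c=np.array([[203,60],[364,60],[168,213],[398,211],[268,309],[297,309]],np.float32).reshape(-1,1,2)
c2=cv2.cornerSubPix(g,c.copy(),(4,4),(-1,-1),(3,50,.01));print(c2.reshape(-1,2).round(1).tolist())
obj=np.array([[60,55,28],[60,-55,28],[-60,55,44],[-60,-55,44],[-104,6,48],[-104,-6,48]],float)
K=np.array([[q["fx"],0,q["cx"]],[0,q["fy"],q["cy"]],[0,0,1.]])
for cc in(c,c2):
    ok,rv,tv=cv2.solvePnP(obj,cc,K,None,flags=cv2.SOLVEPNP_ITERATIVE)
    pr=cv2.projectPoints(obj,rv,tv,K,None)[0];print("err",np.abs(pr-cc).max(axis=(1,2)).round(1))
    T=np.array(q["world_from_camera"]);Rw=T[:3,:3]@cv2.Rodrigues(rv)[0];tw=T[:3,:3]@tv.ravel()+T[:3,3]
    print("euler zyx",R.from_matrix(Rw).as_euler("ZYX",degrees=True).round(2),"origin",tw.round(1),"grip",(Rw@[-90,0,36]+tw).round(1),"rear z",(Rw@[60,0,0]+tw).round(1))
print(np.round(s["eef_pos"],1))
E
```

```text
[[200.89999389648438, 58.79999923706055], [363.0, 59.099998474121094], [164.5, 212.10000610351562], [399.6000061035156, 212.10000610351562], [266.1000061035156, 308.70001220703125], [297.79998779296875, 309.3999938964844]]
err [0.5 0.7 0.2 1.3 0.4 0.4]
euler zyx [59.73 -0.25 -0.54] origin [ 522.3 -254.7   63.4] grip [ 476.6 -332.4   99. ] rear z [ 552.6 -202.8   63.6]
err [0.1 0.  0.5 0.4 0.7 0.7]
euler zyx [59.82  0.28  0.11] origin [ 521.  -255.1   65.3] grip [ 475.9 -332.8  101.7] rear z [ 551.2 -203.2   65. ]
[ 475.7 -333.5   99.6]
```

Emit:
{"api": "carry_out", "payload": {"deltas": [[0.006,0,-0.0072,0,0,0,5],[0.0152,0,-0.0181,0,0,0,5],[0.0182,0,-0.0217,0,0,0,5],[0.0182,0,-0.0217,0,0,0,5],[0.0182,0,-0.0217,0,0,0,5],[0.0182,0,-0.0217,0,0,0,5],[0.0182,0,-0.0217,0,0,0,5],[0.0121,0,-0.0145,0,0,0,5],[0.003,0,-0.0036,0,0,0,5],[0,0,0,0,0,0,5]]}}

```text
time_s: 12.42
eef_pos: [476.1, -333.3, 99.0]
ee_rot: [-0.253, 0.632, 0.696, 0.23]
contact_force: [-0.7, 0.6, -3.7]
grip_width: 10.5
grasp_force: 97.7
```

```bash
python3 to.py 560.2 -57.1 80 95.45 40
```

```text
t 12.4167 P [ 476.1 -333.3   99. ] F [-0.7  0.6 -3.7] M [-1.28 -0.09 -0.06] w 10.5 97.7
shift mm now-axes [192.2 110.4 186. ] target-axes [192.2 110.  186.1]
turn/pi [-0.0004 -0.      0.0002]
```

Emit:
{"api": "carry_out", "payload": {"deltas": [[0,0,0,0.24,0.138,0.2325,5],[0,0,0,0.48,0.276,0.465,5],[0,0,0,0.48,0.276,0.465,5],[0,0,0,0.48,0.276,0.465,5],[0,0,0,0.48,0.276,0.465,5],[0,0,0,0.48,0.276,0.465,5],[0,0,0,0.48,0.276,0.465,5],[0,0,0,0.48,0.276,0.465,5],[0,0,0,0.48,0.276,0.465,5],[0,0,0,0.48,0.276,0.465,5]]}}

```text
time_s: 13.25
eef_pos: [526.4, -168.0, 88.2]
ee_rot: [-0.253, 0.632, 0.696, 0.23]
contact_force: [0.3, 0.6, -3.3]
grip_width: 10.4
grasp_force: 97.7
```

Emit:
{"api": "carry_out", "payload": {"deltas": [[0,0,0,0.48,0.276,0.465,5],[0,0,0,0.48,0.276,0.465,5],[0,0,0,0.48,0.276,0.465,5],[0,0,0,0.48,0.276,0.465,5],[0,0,0,0.48,0.276,0.465,5],[0,0,0,0.36,0.207,0.35,5],[0,0,0,0.24,0.138,0.2325,5],[0,0,0,0.12,0.07,0.116,5],[0,0,0,0,0,0,5],[0,0,0,0,0,0,5]]}}

```text
time_s: 14.08
eef_pos: [560.2, -58.3, 80.3]
ee_rot: [-0.253, 0.632, 0.695, 0.23]
contact_force: [0.1, -0.7, -2.8]
grip_width: 10.5
grasp_force: 97.7
```

```bash
python3 to.py 560.2 -57.1 80 95.45 40; python3 - <<'E'
from h import *
q=camera("wrist");t=camera("top")
im=np.vstack([cv2.resize(q["image"],(560,420))[:330],cv2.resize(t["image"][160:260,190:310],(560,467))[100:370]])
print(im.shape);cv2.imwrite("pics/w6.png",cv2.cvtColor(im,cv2.COLOR_RGB2BGR))
import pickle;pickle.dump(q,open("w6.pkl","wb"))
E
```

```text
t 14.0833 P [560.2 -58.3  80.3] F [ 0.1 -0.7 -2.8] M [-1.29 -0.05  0.03] w 10.5 97.7
shift mm now-axes [0.7 0.1 1. ] target-axes [0.7 0.1 1. ]
turn/pi [-0.      0.0004 -0.0001]
(600, 560, 3)
```

View pics/w6.png

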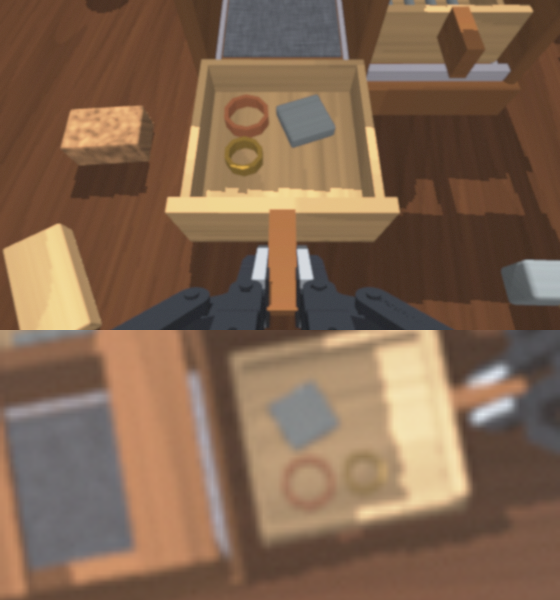

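```bash
python3 - <<'E'
from h import *
import pickle
q=pickle.load(open("w6.pkl","rb"))
y=np.radians(95.45);a=np.array([np.cos(y),np.sin(y),0]);b=np.array([-a[1],a[0],0])
g=cv2.cvtColor(q["image"],cv2.COLOR_RGB2GRAY).astype(int)
for r in(10,45):print(r,g[r,205:245].tolist(),g[r,330:365].tolist())
for n,uv,z in [("L58",(217,55),32),("R58",(347.5,55),32),("L5",(227,5),32),("R5",(342.5,5),32),("trayL",(203,62),73),("trayR",(364.5,62),73)]:
    X=onz(q,uv,z);print(n,np.round([X@a,X@b],1))
E
```

```text
10 [60, 60, 57, 59, 59, 61, 62, 61, 62, 61, 61, 63, 62, 62, 63, 75, 107, 137, 153, 158, 148, 128, 108, 101, 100, 98, 99, 96, 96, 94, 94, 94, 94, 95, 95, 95, 96, 97, 95, 93] [96, 95, 92, 91, 92, 91, 97, 115, 139, 154, 156, 147, 122, 88, 65, 62, 61, 60, 59, 61, 61, 61, 61, 60, 60, 59, 58, 59, 58, 60, 62, 60, 62, 62, 64]
45 [59, 60, 59, 62, 62, 60, 62, 63, 65, 62, 66, 86, 120, 148, 158, 156, 145, 124, 105, 94, 94, 96, 95, 98, 100, 100, 101, 99, 96, 96, 95, 95, 94, 93, 92, 93, 94, 96, 98, 100] [97, 97, 97, 95, 94, 95, 92, 94, 94, 95, 101, 117, 140, 155, 159, 153, 131, 97, 71, 64, 64, 64, 63, 61, 61, 60, 60, 59, 60, 62, 64, 67, 67, 68, 71]
L58 [  94.  -495.1]
R58 [  93.9 -609.5]
L5 [ 162.2 -498.8]
R5 [ 162.2 -610.7]
trayL [  37.2 -498.6]
trayR [  37.2 -608. ]
```

Laterally the tray centre is about 1 mm off the bay centre. I'll correct that and start inserting.

Emit:
{"api": "carry_out", "payload": {"deltas": [[0,0,0,0.15,-0.05,0.13,5],[0,0,0,0.306,0,0.257,5],[0,0,0,0.306,0,0.257,5],[0,0,0,0.306,0,0.257,5],[0,0,0,0.306,0,0.257,5],[0,0,0,0.306,0,0.257,5],[0,0,0,0.306,0,0.257,5],[0,0,0,0.15,0,0.13,5],[0,0,0,0,0,0,5],[0,0,0,0,0,0,5]]}}

```text
time_s: 15.02
eef_pos: [552.4, 11.8, 80.2]
ee_rot: [-0.253, 0.632, 0.696, 0.23]
contact_force: [0.4, -0.6, -2.5]
grip_width: 10.9
grasp_force: 97.7
```

```bash
cat > st.py <<'E'
from h import *
s=state();y=np.radians(95.45);a=np.array([np.cos(y),np.sin(y),0]);b=np.array([-a[1],a[0],0])
P=np.array(s["eef_pos"]);F=np.array(s["contact_force"]);M=R.from_quat(np.roll(s["ee_rot"],-1)).as_matrix()
print("t",round(s["time_s"],2),"P a,b,z",np.round([P@a,P@b,P[2]],2),"F a,b,z",np.round([F@a,F@b,F[2]],2),"tilt",round(np.degrees(np.arcsin(M[:,2]@a)),2),"yawerr",round(np.degrees(M[:,1]@a),2),"roll",round(np.degrees(M[2,1]),2),"M",np.round(s["ft_torque"],2),"w",round(s["grip_width"],1))
E
python3 st.py
```

```text
t 15.02 P a,b,z [ -40.71 -551.     80.23] F a,b,z [-0.66 -0.36 -2.45] tilt 39.95 yawerr 0.03 roll 0.0 M [-1.26 -0.09 -0.04] w 10.9
```

Emit:
{"api": "carry_out", "payload": {"deltas": [[0,0,0,0.15,0,0.13,5],[0,0,0,0.306,0,0.257,5],[0,0,0,0.306,0,0.257,5],[0,0,0,0.306,0,0.257,5],[0,0,0,0.306,0,0.257,5],[0,0,0,0.2,0,0.168,5],[0,0,0,0.1,0,0.084,5],[0,0,0,0,0,0,5]]}}

```text
time_s: 15.68
eef_pos: [546.9, 67.2, 80.2]
ee_rot: [-0.253, 0.632, 0.696, 0.23]
contact_force: [1.2, -0.4, -2.8]
grip_width: 10.6
grasp_force: 97.7
```

```bash
python3 st.py
```

```text
t 15.68 P a,b,z [  14.99 -550.84   80.17] F a,b,z [-0.53 -1.13 -2.8 ] tilt 39.98 yawerr 0.08 roll -0.01 M [-1.27 -0.11  0.02] w 10.6
```

Emit:
{"api": "carry_out", "payload": {"deltas": [[0,0,0,0.077,0.02,0.064,5],[0,0,0,0.077,0,0.064,5],[0,0,0,0.077,0,0.064,5],[0,0,0,0.077,0,0.064,5],[0,0,0,0.077,0,0.064,5],[0,0,0,0,0,0,5]]}}

```text
time_s: 16.18
eef_pos: [546.3, 79.3, 80.1]
ee_rot: [-0.253, 0.632, 0.696, 0.23]
contact_force: [0.7, 1.4, -2.3]
grip_width: 11.0
grasp_force: 97.7
```

```bash
python3 st.py
```

```text
t 16.18 P a,b,z [  27.03 -551.38   80.15] F a,b,z [ 1.29 -0.87 -2.35] tilt 39.98 yawerr 0.04 roll -0.01 M [-1.3  -0.04  0.02] w 11.0
```

Emit:
{"api": "carry_out", "payload": {"deltas": [[0,0,0,0.046,0,0.039,5],[0,0,0,0.046,0,0.039,5],[0,0,0,0.046,0,0.039,5],[0,0,0,0,0,0,5]]}}

```text
time_s: 16.52
eef_pos: [546.0, 83.5, 80.1]
ee_rot: [-0.253, 0.632, 0.696, 0.23]
contact_force: [-0.2, 0.5, -2.7]
grip_width: 10.3
grasp_force: 97.7
```

```bash
python3 st.py
```

```text
t 16.52 P a,b,z [  31.31 -551.43   80.09] F a,b,z [ 0.49  0.17 -2.69] tilt 39.97 yawerr 0.03 roll -0.01 M [-1.25 -0.12 -0.02] w 10.3
```

Emit:
{"api": "carry_out", "payload": {"deltas": [[0,0,0,0.061,0,0.051,5],[0,0,0,0.061,0,0.051,5],[0,0,0,0,0,0,5]]}}

```text
time_s: 16.77
eef_pos: [545.7, 87.3, 80.1]
ee_rot: [-0.253, 0.632, 0.696, 0.23]
contact_force: [0.5, -3.4, -1.1]
grip_width: 10.5
grasp_force: 98.2
```

Emit:
{"api": "carry_out", "payload": {"deltas": [[0,0,0,0.061,0,0.051,5],[0,0,0,0.031,0,0.026,5],[0,0,0,0,0,0,5]]}}

```text
time_s: 17.02
eef_pos: [545.5, 89.9, 80.1]
ee_rot: [-0.253, 0.632, 0.695, 0.23]
contact_force: [0.1, -5.2, -1.6]
grip_width: 10.9
grasp_force: 98.4
```

Emit:
{"api": "carry_out", "payload": {"deltas": [[0,0,0,0.061,0,0.051,5],[0,0,0,0.031,0,0.026,5],[0,0,0,0,0,0,5]]}}

```text
time_s: 17.27
eef_pos: [545.3, 92.6, 80.1]
ee_rot: [-0.252, 0.632, 0.695, 0.23]
contact_force: [0.3, -8.8, -1.5]
grip_width: 10.8
grasp_force: 98.7
```

```bash
python3 st.py
```

```text
t 17.27 P a,b,z [  40.4  -551.62   80.08] F a,b,z [-8.75  0.54 -1.48] tilt 39.91 yawerr -0.02 roll 0.02 M [-2.15 -0.1   0.16] w 10.8
```

Bumper contact came at y≈87 with about 3 N. It is now about 6 mm into the spring. I'll add 0.8 mm and lower the front.

Emit:
{"api": "carry_out", "payload": {"deltas": [[0,0,0,0.024,0,0.02,5],[0,0,0,-0.0514,0,0.0613,5],[0,0,0,-0.0514,0,0.0613,5],[0,0,0,-0.0514,0,0.0613,5],[0,0,0,0,0,0,5]]}}

```text
time_s: 17.68
eef_pos: [545.4, 93.1, 73.9]
ee_rot: [-0.252, 0.633, 0.695, 0.23]
contact_force: [1.7, -8.1, 0.7]
grip_width: 10.3
grasp_force: 98.9
```

```bash
python3 st.py
```

```text
t 17.68 P a,b,z [  40.87 -551.76   73.92] F a,b,z [-8.18 -0.89  0.71] tilt 39.91 yawerr -0.06 roll 0.02 M [-1.86 -0.21 -0.01] w 10.3
```

Emit:
{"api": "carry_out", "payload": {"deltas": [[0,0,0,-0.0514,0,0.0613,5],[0,0,0,-0.0257,0,0.0306,5],[0,0,0,0,0,0,5]]}}

```text
time_s: 17.93
eef_pos: [545.5, 93.1, 71.1]
ee_rot: [-0.252, 0.633, 0.695, 0.23]
contact_force: [1.5, -8.7, 1.0]
grip_width: 10.6
grasp_force: 98.9
```

Emit:
{"api": "carry_out", "payload": {"deltas": [[0,0,0,-0.0514,0,0.0613,5],[0,0,0,0,0,0,5]]}}

```text
time_s: 18.1
eef_pos: [545.5, 93.1, 69.0]
ee_rot: [-0.252, 0.633, 0.695, 0.23]
contact_force: [2.8, -7.9, 0.6]
grip_width: 10.5
grasp_force: 98.9
```

```bash
python3 st.py
```

```text
t 18.1 P a,b,z [  40.85 -551.83   69.02] F a,b,z [-8.18 -2.07  0.56] tilt 39.91 yawerr -0.06 roll 0.03 M [-1.77 -0.27 -0.03] w 10.5
```

Emit:
{"api": "carry_out", "payload": {"deltas": [[0,0,0,-0.0257,0,0.0306,5],[0,0,0,0,0,0,5]]}}

```text
time_s: 18.27
eef_pos: [545.5, 93.1, 68.1]
ee_rot: [-0.252, 0.633, 0.695, 0.23]
contact_force: [0.4, -8.6, 1.0]
grip_width: 10.6
grasp_force: 99.0
```

Emit:
{"api": "carry_out", "payload": {"deltas": [[0,0,0,-0.0257,0,0.0306,5],[0,0,0,0,0,0,5]]}}

```text
time_s: 18.43
eef_pos: [545.5, 93.1, 67.1]
ee_rot: [-0.252, 0.633, 0.695, 0.23]
contact_force: [0.8, -7.0, 1.6]
grip_width: 10.8
grasp_force: 98.9
```

```bash
python3 st.py
```

```text
t 18.43 P a,b,z [  40.82 -551.9    67.15] F a,b,z [-7.03 -0.17  1.55] tilt 39.91 yawerr -0.06 roll 0.04 M [-1.73 -0.21 -0.03] w 10.8
```

Emit:
{"api": "carry_out", "payload": {"deltas": [[0,0,0,-0.0257,0,0.0306,5],[0,0,0,0,0,0,5]]}}

```text
time_s: 18.6
eef_pos: [545.6, 93.0, 66.7]
ee_rot: [-0.252, 0.632, 0.695, 0.23]
contact_force: [-0.5, -11.2, 8.6]
grip_width: 10.4
grasp_force: 100.3
```

```bash
python3 st.py; python3 - <<'E'
from h import *
q=camera("wrist");save(q,"w7.png")
E
```

```text
t 18.6 P a,b,z [  40.79 -552.     66.7 ] F a,b,z [-11.09   1.58   8.62] tilt 39.95 yawerr -0.06 roll 0.05 M [-0.95  0.27  0.32] w 10.4
```

View pics/w7.png

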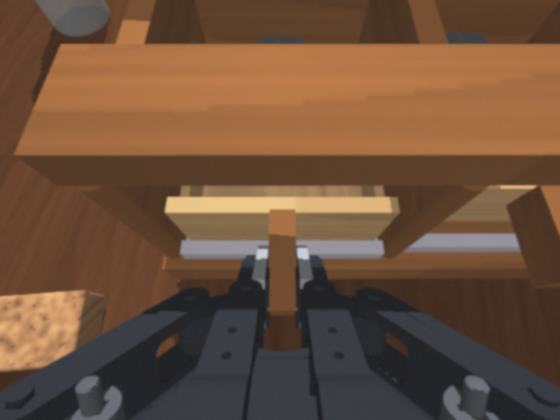

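w7 shows the tray's front board behind the pale sill strip (rows 240–258), resting on the mat. TCP height relative to the bench grasp gives an underside of about 32. I'll release and back out.

Emit:
{"api": "carry_out", "payload": {"deltas": [[0,0,0,0.013,0,-0.0153,5],[0,0,0,0,0,0,20],[0,0,0,0,0,0,36],[0,0,0,0,0,0,36],[0,0,0,0,0,0,36],[0,0,0,0,0,0,36]]}}

```text
time_s: 19.15
eef_pos: [544.9, 94.2, 66.6]
ee_rot: [-0.253, 0.632, 0.696, 0.23]
contact_force: [0.1, 0.2, 0.5]
grip_width: 36.0
grasp_force: 0.0
```

```bash
python3 st.py
```

```text
t 19.15 P a,b,z [  42.06 -551.38   66.62] F a,b,z [ 0.19 -0.15  0.51] tilt 39.98 yawerr 0.04 roll -0.01 M [-0.66 -0.08 -0.01] w 36.0
```

Emit:
{"api": "carry_out", "payload": {"deltas": [[0,0,0,0,0,-0.1,36],[0,0,0,0,0,-0.3,36],[0,0,0,0,0,-0.5,36],[0,0,0,0,0,-0.7,36],[0,0,0,0,0,-0.7,36],[0,0,0,0,0,-0.7,36],[0,0,0,0,0,-0.7,36],[0,0,0,0,0,-0.7,36],[0,0,0,0,0,-0.4,36],[0,0,0,0,0,0,36]]}}

```text
time_s: 19.98
eef_pos: [553.4, 14.9, 160.6]
ee_rot: [-0.251, 0.633, 0.695, 0.231]
contact_force: [0.5, -0.4, -0.9]
grip_width: 36.0
grasp_force: 0.0
```

```bash
python3 st.py; python3 - <<'E'
from h import *
q=camera("wrist");t=camera("top")
im=np.vstack([q["image"][:320],cv2.resize(t["image"][125:250,145:265],(384,400))[120:,:].copy() if 0 else cv2.resize(t["image"][150:240,160:270],(342,280),interpolation=cv2.INTER_CUBIC)[:, :].repeat(1,0) if 0 else cv2.copyMakeBorder(cv2.resize(t["image"][150:240,160:270],(342,280),interpolation=cv2.INTER_CUBIC),0,0,0,218,0)])
cv2.imwrite("pics/w8.png",cv2.cvtColor(im,cv2.COLOR_RGB2BGR))
E
```

```text
t 19.98 P a,b,z [ -37.68 -552.29  160.57] F a,b,z [-0.4  -0.48 -0.86] tilt 39.87 yawerr -0.13 roll 0.16 M [-0.75 -0.05 -0.04] w 36.0
```

View pics/w8.png

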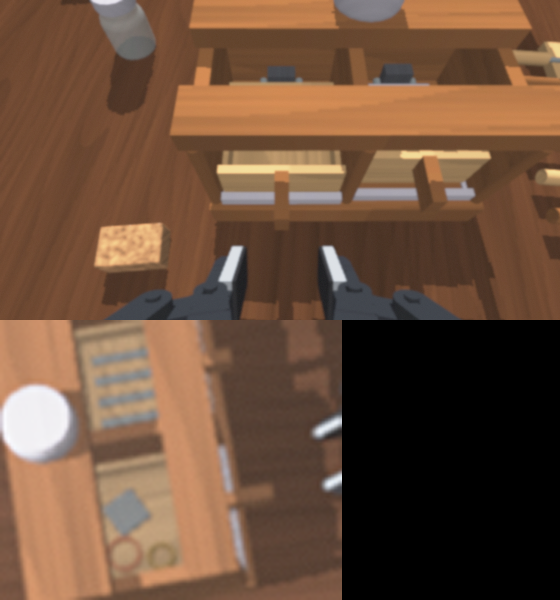

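```bash
python3 - <<'E'
from h import *
q=camera("wrist");y=np.radians(95.45);a=np.array([np.cos(y),np.sin(y),0]);b=np.array([-a[1],a[0],0]);z=np.array([0,0,1])
g=cv2.cvtColor(q["image"],cv2.COLOR_RGB2GRAY).astype(int);print(g[160:210,250].tolist())
for zb in(32,40):
  for da in(0,3):
    print(zb,da,[np.round(proj(q,a*(x+da)+b*(-552+d)+z*h),1).tolist() for x,d,h in[(67.5,55,zb+44),(67.5,-55,zb+44),(67.5,30,zb+44),(75.5,30,zb+44),(23.5,0,zb+48)]])
E
```

```text
[136, 136, 134, 136, 140, 159, 193, 215, 220, 221, 221, 220, 221, 215, 192, 158, 133, 124, 126, 126, 127, 128, 128, 126, 124, 124, 123, 120, 120, 120, 120, 122, 128, 144, 159, 166, 168, 167, 168, 167, 162, 153, 143, 138, 136, 122, 104, 96, 96, 96]
32 0 [[217.4, 176.4], [347.8, 176.5], [247.0, 176.4], [247.5, 168.3], [282.6, 223.5]]
32 3 [[217.7, 173.3], [347.5, 173.4], [247.2, 173.3], [247.6, 165.3], [282.6, 219.9]]
40 0 [[215.5, 171.5], [349.7, 171.6], [246.0, 171.5], [246.5, 163.2], [282.6, 219.7]]
40 3 [[215.8, 168.4], [349.4, 168.4], [246.2, 168.4], [246.6, 160.1], [282.6, 216.0]]
```

The front board's edges (rows 165.5 and 174.7) match a tray lying at z≈32, behind the sill. I'll hand it in.

```bash
python3 -c "
from station import *
print(finish_job())"
```

```text
the job is handed in; nothing more can be done
None
```

The job is handed in: the tray is in the empty bay, lying flat on the mat behind the sill with its handle facing out, and the block and both rings are still in it. The gripper was clear of everything after about 20 s, I saw nothing else on the bench or rack disturbed, and no verdict was returned.

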